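# Make up two damper fitting kits

### The arm

A 7-joint arm with a two-finger parallel gripper is mounted at the origin on the work surface. World frame = base frame: x ahead of the robot, y to its left, z up, the work surface at z = 0. Lengths are in m, angles in rad, forces in N, time in s.
With the tool pointing down it reaches from about 0.4 to 0.925 m from the base axis. Payload 5.6 kg.
Tool frame: the origin (TCP) lies midway between the tips of the shut fingers; the grasp point (between the pads) lies bot.hold_point_z behind it (bot.hold_point_z is the distance from the TCP to the grasp point, in m); z points along the fingers, y is the line along which they close (so a half turn about z gives the same grasp; the last joint's range is limited). The gripper opens to 85 mm and grips with 20 to 120 N. Pads are 22 mm wide; open, the fingers measure 114 mm over their backs; the gripper's body (76 mm by 85 mm) begins 54 mm behind the grasp point. The pads swing forward as they close: fully open they stand 13 mm farther back than shut.
Start: joints at [-1.196, 0.468, -0.012, 1.603, 0.006, 1.071, -0.056], TCP at [0.264, 0.594, 0.231] pointing down, gripper open.
Joint ranges: [-2.53, 2.53], [-0.31, 2.02], [-1.57, 1.55], [0.28, 2.44], [-1.29, 4.43], [0.15, 1.84], [-2.92, 2.92]. Speed limits (rad/s): [2.57, 2.57, 3.14, 3.14, 3.14, 3.14, 3.14].

### API

Orientations are given as a unit quaternion [w, x, y, z].
In Python, from workcell import bot gives the robot as it stands.
- The arm moves only by the tool drive_tool, never from a script. Its argument "plan" is one flat list of numbers, 4 for each row, row after row: the shift along the tool's x, y, z in cm, then the turn about the tool's z in rad. A call has 1 to 5 rows; each row shifts and turns the commanded pose from where the row before left it, along the tool's axes as they then stand; what a row does not reach is not made up. A row lasts 1/10 s, in which the tool goes at most 50 mm and 8.59 degrees, less where a joint would pass 70% of its speed; a pose out of reach is approached as far as the arm can. A call is refused whole if a number of a shift passes 5 or a number of a turn 0.15, either way. A call with a gripper value outside its range is refused whole. "jaw" is the closure, from -1 (fully open) to 1 (shut), set as the call begins (left out, the last holds). The fingers move at their own pace and stop on an object; "force" is the grip in N (left out, the last holds). Time passes only in rows, so rows that do not move let the fingers close. It gives the time, the measured TCP pose, the force and the opening at its end, in the units of the state.
- bot.observe(): the state, without advancing time (a new reading comes with each control period).
- bot.snapshot(name): name is "side" or "top"; returns a dict with "frame" (400x640x3 uint8, red, green, blue), "fovy" (degrees; the focal length in pixels is half the picture's height over the tangent of half this angle, whatever the lens; pixels are square), "cx", "cy" (the principal point, pixels), "origin" and "orientation" of the camera in the world. Camera axes: x right, y down, z forward; pixel columns grow to the right and rows downward; lengths in m; the calibration is good to about 2 mm. A picture is of the moment at which its call begins. There is no depth.
- bot.close_job(): hands the job in, once; it reports no verdict.
The state is a dict: "t": time; "joints": joint angles; "dq": joint speeds; "tau": joint torques, N m; "tool_pos": TCP position; "eef_rot": TCP orientation; "force": force on the tool from outside, world axes, zero at the start; "torque": the same for the moment, N m; "gripper_width": finger opening in m.
Only numpy, scipy, OpenCV 4.12 (cv2) and the standard library are available. Lean on these libraries where they do the work, as an engineer would, in place of code of your own. Each camera call takes 0.05 s, during which the arm holds its last target. There are 200 camera calls.

### The job

Make up the two fitting kits from the parts on the bench. The blue tray gets the aluminium bearing block and the black rubber buffer, each standing upright on the floor of its own compartment, and the brass bush, dropped into the blue funnel so that it sits down in the tube. The green tray gets the yellow knob, upright in either compartment, and the steel bush, dropped into the green funnel; leave the tin of rivets and the wooden block where they are.

Things in the scene. Friction and masses are not known exactly. Their poses are not given: they have to be found in the camera images.
- blue_tray: Blue fixed kit tray, 216 (x) x 96 (y) mm; white floor 3 thick, blue walls 3 thick, tops 15 above bench. Origin: centre of underside. Two compartments 64 (x) x 90 (y) inside, centred at x = -73 and -6, y = 0. At x = +67, y = 0 an upright blue tube (outside 42, bore 36, bottom = tray floor) with a funnel on top, flaring from 45 above bench to a rim 66 inside, 72 outside, 75 above bench.
- green_tray: Green fixed kit tray, 216 (x) x 96 (y) mm; white floor 3 thick, green walls 3 thick, tops 15 above bench. Origin: centre of underside. Two compartments 64 (x) x 90 (y) inside, centred at x = -73 and -6, y = 0. At x = +67, y = 0 an upright green tube (outside 42, bore 36, bottom = tray floor) with a funnel on top, flaring from 45 above bench to a rim 66 inside, 72 outside, 75 above bench.
- bearing_block: Silver aluminium bearing block with a dark bearing in each side face: foot 44 (x) x 24 (y) x 10 high, upper body 30 (x) x 24 (y), 36 mm high in all. Stands upright; origin: centre of its underside. The flat sides 24 mm apart (y) are the ones to grip.
- buffer: Black rubber buffer: upright cylinder 34 mm in diameter and 36 mm high with a steel foot plate, and a steel stud 8 mm in diameter standing 12 mm above it. Origin: centre of its underside; z up its axis.
- knob: Yellow fluted hand knob: grip 42 mm in diameter over the flutes (40 mm to the touch) from 10 to 36 mm above its underside, on a steel hub 28 mm in diameter and 10 mm high. Stands on the hub, with a round black mark on top. Origin: centre of its underside; z up its axis.
- brass_bush: Brass (yellow metal) bush, upright on its end, 20 diameter x 26 high, with a small dark bore mark on top. Origin: centre of its underside; z is its axis. It falls freely through a funnel into the tube (mm).
- steel_bush: Steel (grey metal) bush, upright on its end, 20 diameter x 26 high, with a small dark bore mark on top. Origin: centre of its underside; z is its axis. It falls freely through a funnel into the tube (mm).
- rivet_tin: Open dark steel tin of rivets, 60 x 60 x 50 mm high, loose; a bystander to be left alone. Origin: centre of its underside.
- wood_block: Pale wooden block, 40 (x) x 70 (y) x 30 mm high, loose; a bystander to be left alone. Origin: centre of its underside.
There are look-alikes about, which are no part of the job. Several things have the shape of the knob; the one meant has the colours described above.

How it is judged:
At the end, for the whole second after the job is handed in: Blue tray: block and buffer in different compartments; green tray: knob in a compartment; each upright (0.15 rad), underside within 5 mm of the tray floor. Brass bush in the blue tube, steel in the green (underside below 35 mm, within 18 mm of the axis in x and y). All at rest ((((x of bearing_block in the frame of blue_tray between -0.105 and -0.041 m and y of bearing_block in the frame of blue_tray between -0.045 and 0.045 m and z of bearing_block in the frame of blue_tray between -0.003 and 0.008 m and angle between bearing_block's own z axis and vertical below 0.15 rad) and (x of buffer in the frame of blue_tray between -0.038 and 0.026 m and y of buffer in the frame of blue_tray between -0.045 and 0.045 m and z of buffer in the frame of blue_tray between -0.003 and 0.008 m and angle between buffer's own z axis and vertical below 0.15 rad)) or ((x of bearing_block in the frame of blue_tray between -0.038 and 0.026 m and y of bearing_block in the frame of blue_tray between -0.045 and 0.045 m and z of bearing_block in the frame of blue_tray between -0.003 and 0.008 m and angle between bearing_block's own z axis and vertical below 0.15 rad) and (x of buffer in the frame of blue_tray between -0.105 and -0.041 m and y of buffer in the frame of blue_tray between -0.045 and 0.045 m and z of buffer in the frame of blue_tray between -0.003 and 0.008 m and angle between buffer's own z axis and vertical below 0.15 rad))) and ((x of knob in the frame of green_tray between -0.105 and -0.041 m and y of knob in the frame of green_tray between -0.045 and 0.045 m and z of knob in the frame of green_tray between -0.003 and 0.008 m and angle between knob's own z axis and vertical below 0.15 rad) or (x of knob in the frame of green_tray between -0.038 and 0.026 m and y of knob in the frame of green_tray between -0.045 and 0.045 m and z of knob in the frame of green_tray between -0.003 and 0.008 m and angle between knob's own z axis and vertical below 0.15 rad)) and x of brass_bush in the frame of blue_tray between 0.049 and 0.085 m and y of brass_bush in the frame of blue_tray between -0.018 and 0.018 m and z of brass_bush in the frame of blue_tray below 0.035 m and x of steel_bush in the frame of green_tray between 0.049 and 0.085 m and y of steel_bush in the frame of green_tray between -0.018 and 0.018 m and z of steel_bush in the frame of green_tray below 0.035 m and linear speed of each of bearing_block, buffer, knob, brass_bush, steel_bush below 0.02 m/s); the robot touches nothing.
It fails at once if the tin of rivets was shifted more than 20 mm (distance of rivet_tin from where it was at the start of the episode above 0.02 m).
It fails at once if the wooden block was shifted more than 20 mm (distance of wood_block from where it was at the start of the episode above 0.02 m).
It also fails if it takes over 122 s, if anything falls off the work surface, if the arm or the gripper's body presses on something with over 40 N, if the wrist force passes 120 N, or if a joint passes its speed limit or range.

## Working session

There is one attempt and no reset: what is moved stays moved. The work goes in short steps, Python scripts to look and compute and a tool call to move; the robot and the scene stay as the last step left them, time stands still between calls to the robot, and variables do not carry over. Pictures are saved under pics/ and viewed, on a budget of 14 in all, crops included, one or two more only if the job needs it, and the job is handed in when it is done.

Besides the shell and the picture viewer there is one more tool, called after "Request:" as name(argument=value, ...), one argument or row to a line, values as JSON. drive_tool: Moves the arm, as the interface text tells. Its arguments: {"type":"object","properties":{"plan":{"type":"array"},"jaw":{"type":"number"},"force":{"type":"number"}},"required":["plan"]}

```bash
mkdir -p pics; ls
python3 - <<'E'
from workcell import bot
import cv2,numpy as np
o=bot.observe();print({k:np.round(v,3).tolist() for k,v in o.items()},bot.hold_point_z)
for n in("top","side"):
    s=bot.snapshot(n);cv2.imwrite(f"pics/{n}0.png",s["frame"][...,::-1])
    print(n,{k:np.round(v,4).tolist() for k,v in s.items() if k!="frame"},list(s))
E
```

```text
pics
{'t': 0.0, 'joints': [-1.196, 0.468, -0.012, 1.604, 0.006, 1.071, -0.056], 'dq': [-0.001, -0.001, 0.001, -0.001, 0.0, 0.0, -0.0], 'tau': [-0.0, -53.238, 0.021, -25.131, 0.011, 0.008, 0.0], 'tool_pos': [0.264, 0.594, 0.23], 'eef_rot': [-0.0, 0.207, 0.978, -0.001], 'force': [0.571, -0.11, -0.011], 'torque': [-0.074, -0.003, 0.009], 'gripper_width': 0.085} 0.0187
top {'fovy': 48.6148, 'cx': 319.1137, 'cy': 194.1635, 'origin': [0.3145, 0.0465, 1.0734], 'orientation': [-0.0636, 0.7128, -0.6953, 0.0662]} ['frame', 'fovy', 'cx', 'cy', 'origin', 'orientation']
side {'fovy': 55.7551, 'cx': 313.3777, 'cy': 202.7678, 'origin': [-0.0616, -0.5848, 0.8423], 'orientation': [-0.3712, 0.8551, -0.3341, 0.1391]} ['frame', 'fovy', 'cx', 'cy', 'origin', 'orientation']
```

View pics/top0.png

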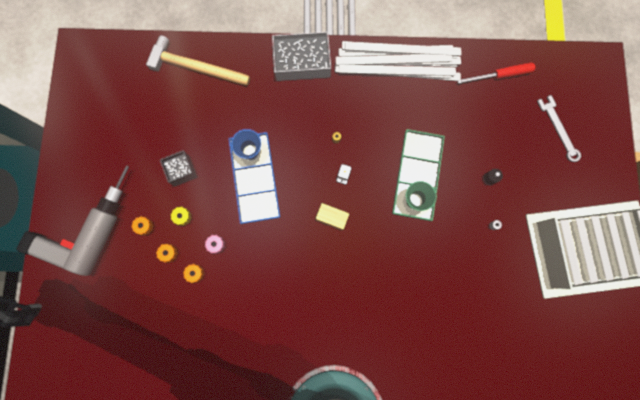

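View pics/side0.png

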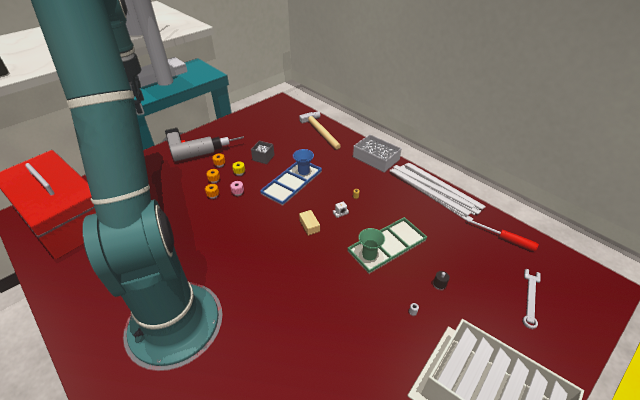

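The top view shows:
- blue tray near (255,177), funnel at (246,145)
- green tray near (418,175), funnel at (420,196)
- brass bush (337,136), bearing block (343,174), buffer (494,177), steel bush (496,225)
- yellow knob (180,215), with the orange and pink ones as look-alikes
- rivet tin (176,166), wooden block (333,216)

The side view agrees with this.

```bash
cat > h.py <<'E'
from workcell import bot
import cv2,numpy as np
from scipy.spatial.transform import Rotation as R
def cam(n):
    s=bot.snapshot(n);s["f"]=s["frame"].shape[0]/2/np.tan(np.radians(s["fovy"])/2)
    s["R"]=R.from_quat(s["orientation"],scalar_first=True).as_matrix();return s
def ray(s,p):
    p=np.atleast_2d(np.asarray(p,float))
    return np.c_[(p-[s["cx"],s["cy"]])/s["f"],np.ones(len(p))]@s["R"].T
def cast(s,p,z):
    d=ray(s,p);return (s["origin"]+d*((z-s["origin"][2])/d[:,2])[:,None])[:,:2]
def proj(s,P):
    c=(np.atleast_2d(P)-s["origin"])@s["R"];return c[:,:2]/c[:,2:]*s["f"]+[s["cx"],s["cy"]]
def blob(s,p,r,fn):
    """largest-nearest component of fn(rgb float) in window about p: mask pixels full frame"""
    m=fn(s["frame"].astype(float)).astype(np.uint8)
    w=np.zeros_like(m);x,y=map(int,p);w[max(y-r,0):y+r+1,max(x-r,0):x+r+1]=1
    n,l,st,c=cv2.connectedComponentsWithStats(m*w)
    if n<2:return None,None,0
    i=1+np.argmax(st[1:,4]);return c[i],np.argwhere(l==i)[:,::-1],st[i,4]
def nottable(f):
    r,g,b=f[...,0],f[...,1],f[...,2];return ~((r>1.9*np.maximum(g,b)))
E
python3 - <<'E'
from h import *
T=cam("top");S=cam("side")
px={"block":((343,174),16,(341,210),.016),"brass":((337,136),9,(356,193),.013),"buffer":((494,177),14,(441,281),.02),
"steel":((496,225),10,(414,309),.013),"knob":((180,215),13,(238,168),.02),"tin":((176,166),20,(262,152),.025),"wood":((333,216),20,(310,222),.015)}
for k,(t,r,sd,z) in px.items():
    for s,p,rr in((T,t,r),(S,sd,r+1)):
        c,q,a=blob(s,p,rr,nottable)
        rc=cv2.minAreaRect(q.astype(np.float32))
        corners=cast(s,cv2.boxPoints(rc),z)
        e=corners[1]-corners[0];e2=corners[2]-corners[1]
        print(k,a,c.round(1),"xy",cast(s,c,z)[0].round(4),"rect",cast(s,rc[0],z)[0].round(4),"L",np.round([np.hypot(*e),np.hypot(*e2)],3),"ang",np.degrees([np.arctan2(e[1],e[0])]).round(1))
for k,p in(("blue",(255,177)),("green",(418,175))):
    # pieces: white compartments
    m=(T["frame"].min(2)>140).astype(np.uint8)
    w=np.zeros_like(m);w[p[1]-55:p[1]+55,p[0]-35:p[0]+35]=1
    n,l,st,c=cv2.connectedComponentsWithStats(m*w,connectivity=4)
    for i in range(1,n):
        if st[i,4]>150:
            rc=cv2.minAreaRect(np.argwhere(l==i)[:,::-1].astype(np.float32))
            print(k,st[i,4],"cen",cast(T,rc[0],.003)[0].round(4),cast(T,cv2.boxPoints(rc),.003).round(4).tolist())
out=[]
for x,y in((190,110),(350,110),(440,110)):
    out.append(cv2.resize(T["frame"][y:y+125,x:x+[160,160,80][len(out)]][...,::-1],None,fx=2,fy=4) if 0 else cv2.resize(T["frame"][y:y+125,x:x+130][...,::-1],None,fx=4,fy=4,interpolation=cv2.INTER_CUBIC))
cv2.imwrite("pics/b.png",cv2.resize(T["frame"][100:250,110:310][...,::-1],None,fx=4,fy=4,interpolation=cv2.INTER_CUBIC))
cv2.imwrite("pics/g.png",cv2.resize(T["frame"][100:250,310:510][...,::-1],None,fx=4,fy=4,interpolation=cv2.INTER_CUBIC))
E
```

```text
block 257 [343.5 173.6] xy [ 0.5638 -0.0133] rect [ 0.5637 -0.0133] L [0.052 0.031] ang [-17.]
block 186 [340.3 209.3] xy [ 0.5656 -0.0112] rect [ 0.5646 -0.0094] L [0.052 0.061] ang [-17.5]
brass 98 [336.3 136.6] xy [0.6589 0.0056] rect [0.6592 0.0052] L [0.023 0.029] ang [-88.5]
brass 60 [355.7 193.3] xy [0.6581 0.0091] rect [0.6581 0.0078] L [0.02  0.044] ang [-43.1]
buffer 252 [492.1 176.7] xy [ 0.5646 -0.3764] rect [ 0.5647 -0.3757] L [0.052 0.035] ang [-62.2]
buffer 231 [440.6 280.1] xy [ 0.5651 -0.3764] rect [ 0.5652 -0.3765] L [0.062 0.034] ang [19.]
steel 124 [495.3 224.5] xy [ 0.448  -0.3813] rect [ 0.4492 -0.3807] L [0.034 0.024] ang [-88.6]
steel 105 [413.4 309. ] xy [ 0.449  -0.3781] rect [ 0.4491 -0.3783] L [0.022 0.034] ang [-42.8]
knob 357 [180.4 215.7] xy [0.4495 0.3757] rect [0.45   0.3756] L [0.05  0.046] ang [-88.6]
knob 156 [238.4 168. ] xy [0.4485 0.3776] rect [0.4474 0.3783] L [0.043 0.081] ang [-43.2]
tin 973 [178.9 168. ] xy [0.5656 0.3875] rect [0.5651 0.3845] L [0.082 0.085] ang [-66.8]
tin 417 [262.2 151.8] xy [0.5646 0.3919] rect [0.5632 0.3916] L [0.084 0.139] ang [-43.3]
wood 655 [331.8 216. ] xy [0.4585 0.0132] rect [0.4583 0.0132] L [0.05  0.078] ang [-18.9]
wood 371 [309.2 222. ] xy [0.458  0.0147] rect [0.4584 0.0152] L [0.056 0.102] ang [-7.]
blue 450 cen [0.6179 0.2204] [[0.6462, 0.2739], [0.6639, 0.182], [0.5898, 0.1674], [0.5726, 0.2581]]
blue 1947 cen [0.5123 0.2   ] [[0.5697, 0.2593], [0.5865, 0.1667], [0.456, 0.1419], [0.44, 0.2325]]
green 873 cen [ 0.6422 -0.2109] [[0.6175, -0.1605], [0.6805, -0.1713], [0.6671, -0.2616], [0.6044, -0.25]]
green 1177 cen [ 0.5366 -0.1931] [[0.473, -0.1363], [0.6149, -0.1605], [0.6016, -0.2511], [0.4603, -0.2248]]
```

View pics/b.png

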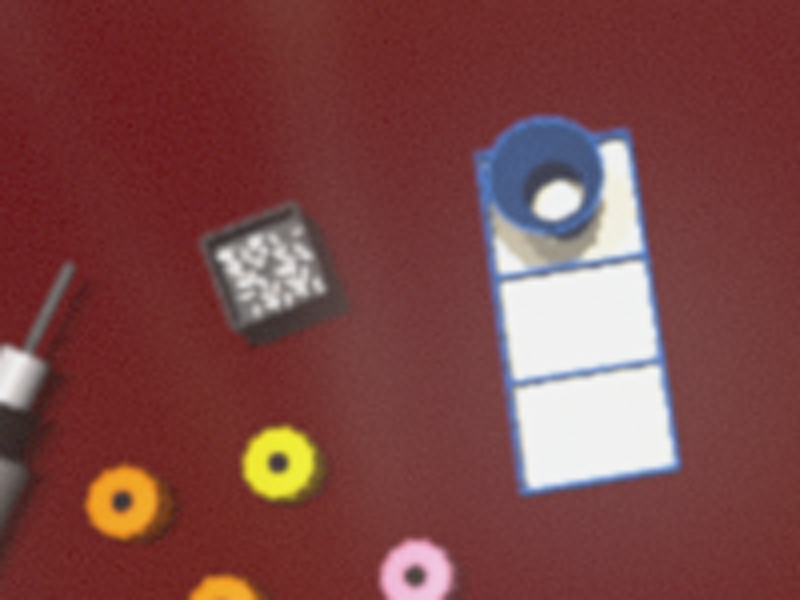

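View pics/g.png

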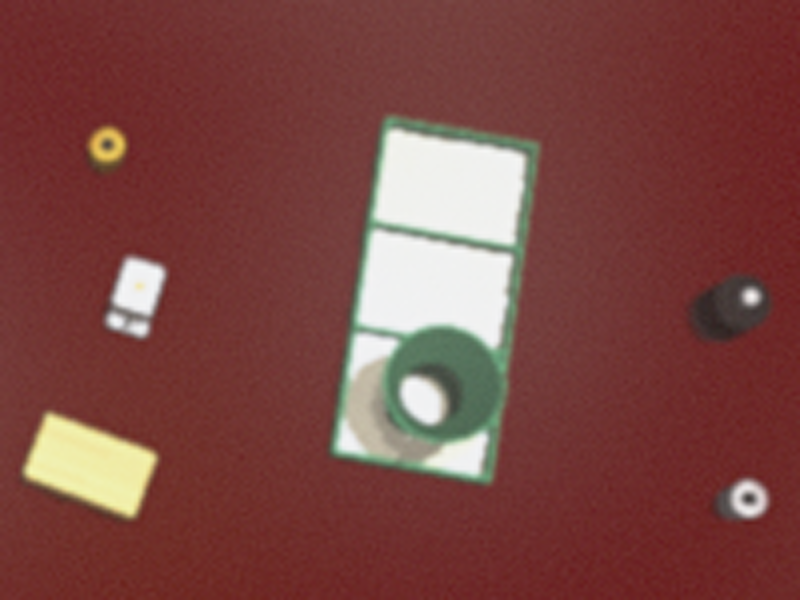

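```bash
cat >> h.py <<'E'
def go(x,y,z,yaw=None):
    """print the turn, then the shift (cm) in tool axes after that turn; yaw = world angle (deg) of closing line"""
    o=bot.observe();M=R.from_quat(o["eef_rot"],scalar_first=True).as_matrix();p=np.array(o["tool_pos"]);a=0
    if yaw is not None:
        cur=np.arctan2(M[1,1],M[0,1]);d=(np.radians(yaw)-cur+np.pi/2)%np.pi-np.pi/2;a=-d
    M2=M@R.from_rotvec([0,0,a]).as_matrix()
    print("t",round(o["t"],2),"pos",p.round(4),"w",round(o["gripper_width"],4),"q7",round(o["joints"][6],2),"tilt",np.round(M[:2,2],3),"F",np.round(o["force"],1))
    print("TURN",round(a,3),"then SHIFT cm",(100*M2.T@(np.array([x,y,z])-p)).round(2))
E
python3 - <<'E'
from h import *
T=cam("top");S=cam("side")
for n,p,z in(("brass",(336.4,135.9),.026),("steel",(496.6,224.4),.026),("knob",(179.1,215.1),.036),("stud",(497.4,173.6),.048)):
    xy=cast(T,p,z)[0];print(n,xy.round(4),"side px",proj(S,[*xy,z]).round(1))
def blue(f): return (f[...,2]>1.25*f[...,0])&(f[...,2]>70)
def green(f): return (f[...,1]>1.25*f[...,0])&(f[...,1]>50)
for n,p,fn,xy in(("blue",(246,145),blue,(.6168,.2207)),("green",(420,196),green,(.5043,-.1866))):
    c,q,a=blob(T,p,19,fn);m=np.zeros((400,640),np.uint8);m[q[:,1],q[:,0]]=1
    k=cv2.morphologyEx(m,cv2.MORPH_CLOSE,np.ones((25,25)));k=cv2.morphologyEx(k,cv2.MORPH_OPEN,cv2.getStructuringElement(2,(17,17)))
    cc=cv2.findContours(k,0,1)[0];cc=max(cc,key=cv2.contourArea);e=cv2.fitEllipse(cc)
    print(n,"rim",cast(T,e[0],.075)[0].round(4),e[1],"pred px",proj(T,[*xy,.075]).round(1),np.round(e[0],1))
a,b=[cv2.resize(S["frame"][y:y+h,x:x+w][...,::-1],None,fx=4,fy=4,interpolation=cv2.INTER_CUBIC) for x,y,w,h in((225,140,200,150),(300,170,200,150))]
for im,(x0,y0),pts in((a,(225,140),[(.6168,.2207,.075)]),(b,(300,170),[(.5043,-.1866,.075),(.6422,-.2109,.003)])):
    for P in pts+[(*cast(T,p,z)[0],z) for p,z in(((336.4,135.9),.026),((496.6,224.4),.026),((179.1,215.1),.036),((497.4,173.6),.048))]:
        u=proj(S,P)[0];cv2.drawMarker(im,tuple(int(v) for v in (u-[x0,y0]+.5)*4),(255,0,255),0,14)
cv2.imwrite("pics/s2.png",np.vstack([a[:240],b[160:520]]))
E
```

```text
brass [0.6565 0.006 ] side px [[356.3 191. ]]
steel [ 0.4467 -0.3792] side px [[414.1 307. ]]
knob [0.4488 0.3739] side px [[238.4 164.8]]
stud [ 0.5657 -0.3781] side px [[443.8 273.9]]
blue rim [0.6149 0.2218] (29.02781105041504, 32.40082550048828) pred px [[245.4 143.3]] [244.9 144.1]
green rim [ 0.5019 -0.1883] (28.32625961303711, 30.133481979370117) pred px [[420.1 194.9]] [420.8 196. ]
```

View pics/s2.png

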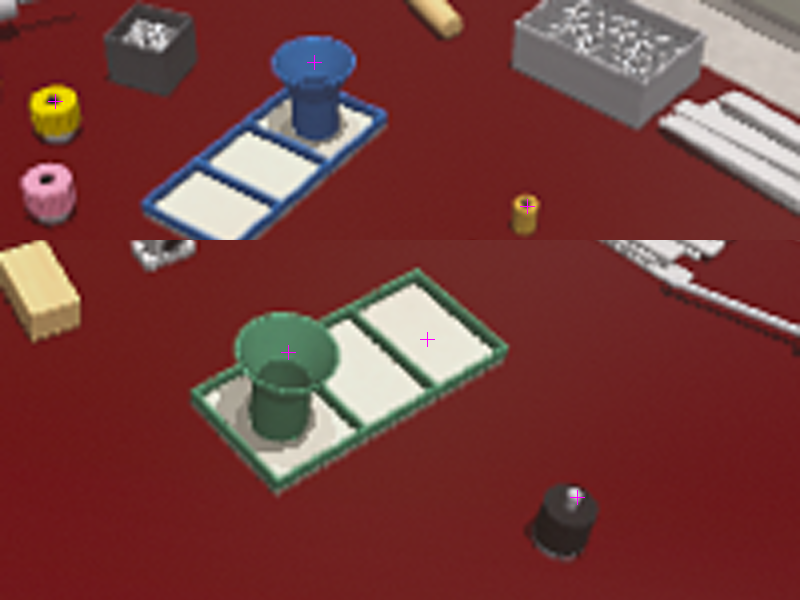

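Every cross lands within about a pixel of its part in the side view, so the positions are good to about 3 mm. I'll start with the knob.

```bash
python3 -c "
from h import *
go(.449,.3765,.14,80)"
```

```text
t 0.3 pos [0.2637 0.5939 0.2309] w 0.0854 q7 -0.06 tilt [-0.    -0.001] F [-0.6 -0.1 -0.2]
TURN -0.243 then SHIFT cm [-22.02 -18.19   9.1 ]
```

Request:
drive_tool(
  plan=[0, 0, 0, -0.12, 0, 0, 0, -0.123, -3.6, -3, 1, 0, -3.6, -3, 1, 0, -3.6, -3, 1, 0],
  jaw=-0.5,
)

```text
t: 0.8
tool_pos: [0.3552, 0.4855, 0.201]
eef_rot: [0.0, 0.087, 0.996, 0.0]
force: [0.6, 0.5, -0.6]
gripper_width: 0.0645
```

Request:
drive_tool(
  plan=[-3.6, -3, 2, 0, -3.6, -3, 2, 0, -3.6, -3, 1.5, 0, 0, 0, 0, 0, 0, 0, 0, 0],
)

```text
t: 1.3
tool_pos: [0.4449, 0.3793, 0.1467]
eef_rot: [-0.0, 0.089, 0.996, -0.0]
force: [-0.6, 0.7, 0.7]
gripper_width: 0.0642
```

```bash
python3 -c "
from h import *
go(.449,.3765,.006,80)
T=cam('top');cv2.imwrite('pics/k1.png',cv2.resize(T['frame'][150:300,100:300][...,::-1],None,fx=3,fy=3))"
```

```text
t 1.3 pos [0.4449 0.3793 0.1467] w 0.0642 q7 0.63 tilt [-0.    -0.001] F [-0.6  0.7  0.7]
TURN -0.004 then SHIFT cm [-0.46 -0.2  14.07]
```

Request:
drive_tool(
  plan=[-0.46, -0.2, 3, 0, 0, 0, 3, 0, 0, 0, 3, 0, 0, 0, 2.5, 0, 0, 0, 1.5, 0],
)

```text
t: 1.85
tool_pos: [0.4462, 0.3794, 0.0156]
eef_rot: [-0.001, 0.086, 0.996, -0.0]
force: [0.2, 0.4, 0.4]
gripper_width: 0.0637
```

Request:
drive_tool(
  plan=[0, 0, 1.07, 0, 0, 0, 0, 0, 0, 0, 0, 0],
)

```text
t: 2.15
tool_pos: [0.4485, 0.3787, 0.0071]
eef_rot: [0.0, 0.087, 0.996, 0.001]
force: [0.8, 1.2, 0.5]
gripper_width: 0.0638
```

Request:
drive_tool(
  plan=[0, 0, 0, 0, 0, 0, 0, 0, 0, 0, 0, 0, 0, 0, 0, 0, 0, 0, 0, 0],
  jaw=1,
  force=40,
)

```text
t: 2.65
tool_pos: [0.449, 0.3784, 0.0077]
eef_rot: [0.001, 0.087, 0.996, 0.001]
force: [-1.5, -0.6, 7.3]
gripper_width: 0.039
```

Request:
drive_tool(
  plan=[0, 0, -1, 0, 0, 0, -3, 0, 0, 0, -4, 0, 0, 0, -4, 0, 0, 0, -3, 0],
)

```text
t: 3.15
tool_pos: [0.4487, 0.3782, 0.1596]
eef_rot: [0.001, 0.087, 0.996, 0.001]
force: [-0.3, 0.0, -0.3]
gripper_width: 0.0393
```

```bash
python3 -c "
from h import *
go(.6422,-.2109,.15,80)"
```

```text
t 3.15 pos [0.4487 0.3782 0.1596] w 0.0393 q7 0.64 tilt [0.002 0.002] F [-0.3  0.  -0.3]
TURN -0.001 then SHIFT cm [-29.28 -54.66   0.88]
```

Request:
drive_tool(
  plan=[-1.83, -3.42, 0, 0, -1.83, -3.42, 0, 0, -1.83, -3.42, 0, 0, -1.83, -3.42, 0, 0, -1.83, -3.42, 0, 0],
)

```text
t: 3.65
tool_pos: [0.5088, 0.192, 0.1571]
eef_rot: [0.0, 0.087, 0.996, 0.0]
force: [0.7, -1.0, -0.7]
gripper_width: 0.0389
```

Request:
drive_tool(
  plan=[-1.83, -3.42, 0, 0, -1.83, -3.42, 0, 0, -1.83, -3.42, 0, 0, -1.83, -3.42, 0, 0, -1.83, -3.42, 0, 0],
)

```text
t: 4.15
tool_pos: [0.5692, 0.0077, 0.1571]
eef_rot: [0.0, 0.087, 0.996, 0.0]
force: [0.5, 0.9, -0.4]
gripper_width: 0.0389
```

Request:
drive_tool(
  plan=[-1.83, -3.42, 0, 0, -1.83, -3.42, 0, 0, -1.83, -3.42, 0, 0, -1.83, -3.42, 0, 0, -1.83, -3.42, 0, 0],
)

```text
t: 4.65
tool_pos: [0.6295, -0.1766, 0.157]
eef_rot: [0.0, 0.087, 0.996, 0.0]
force: [0.7, 0.3, 0.4]
gripper_width: 0.0391
```

Request:
drive_tool(
  plan=[-1.83, -3.36, 0.4, 0, 0, 0, 0.48, 0, 0, 0, 0, 0],
)

```text
t: 4.95
tool_pos: [0.6405, -0.2123, 0.1469]
eef_rot: [-0.001, 0.088, 0.996, 0.0]
force: [0.4, 1.6, -1.2]
gripper_width: 0.0391
```

```bash
python3 -c "
from h import *
go(.6422,-.2109,.0125,80)
for n,b in (('top',(350,120,160,120)),('side',(330,170,160,120))):
    T=cam(n);x,y,w,h=b;globals()[n]=cv2.resize(T['frame'][y:y+h,x:x+w][...,::-1],None,fx=2.5,fy=2.5)
cv2.imwrite('pics/k2.png',np.hstack([top,side]))"
```

```text
t 4.95 pos [ 0.6405 -0.2123  0.1469] w 0.0391 q7 1.74 tilt [-0.002  0.001] F [ 0.4  1.6 -1.2]
TURN -0.003 then SHIFT cm [-0.17  0.16 13.44]
```

View pics/k2.png

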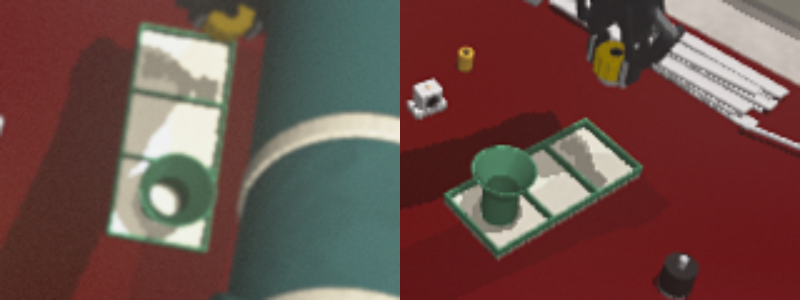

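The picture shows the knob held upright over the far green compartment. I'll lower and release it.

Request:
drive_tool(
  plan=[-0.17, 0.16, 3, 0, 0, 0, 3, 0, 0, 0, 3, 0, 0, 0, 2, 0, 0, 0, 1.2, 0],
)

```text
t: 5.55
tool_pos: [0.6428, -0.2076, 0.0241]
eef_rot: [-0.001, 0.086, 0.996, 0.001]
force: [-0.5, 0.3, -0.5]
gripper_width: 0.039
```

Request:
drive_tool(
  plan=[0, 0, 0.6, 0, 0, 0, 0.55, 0, 0, 0, 0, 0, 0, 0, 0, 0],
)

```text
t: 5.95
tool_pos: [0.6441, -0.2102, 0.015]
eef_rot: [0.001, 0.087, 0.996, -0.0]
force: [-0.1, -0.4, -0.4]
gripper_width: 0.0389
```

Request:
drive_tool(
  plan=[0, 0, 0, 0, 0, 0, 0, 0, 0, 0, 0, 0, 0, 0, 0, 0],
  jaw=-0.25,
)

```text
t: 6.35
tool_pos: [0.6435, -0.2102, 0.0143]
eef_rot: [0.0, 0.087, 0.996, -0.0]
force: [0.0, 0.3, -0.5]
gripper_width: 0.0536
```

Request:
drive_tool(
  plan=[0, 0, -1, 0, 0, 0, -2, 0, 0, 0, -3, 0, 0, 0, -4, 0, 0, 0, -4, 0],
)

```text
t: 6.85
tool_pos: [0.6431, -0.2101, 0.1559]
eef_rot: [-0.0, 0.087, 0.996, 0.0]
force: [0.2, -0.6, 0.6]
gripper_width: 0.0536
```

```bash
python3 -c "
from h import *
go(.565,-.3775,.14,80)"
```

```text
t 6.85 pos [ 0.6431 -0.2101  0.1559] w 0.0536 q7 1.74 tilt [-0.  0.] F [ 0.2 -0.6  0.6]
TURN -0.001 then SHIFT cm [  4.79 -17.84   1.59]
```

Request:
drive_tool(
  plan=[1, -3.57, 0.3, 0, 1, -3.57, 0.3, 0, 1, -3.57, 0.3, 0, 1, -3.57, 0.3, 0, 0.79, -3.56, 0.39, 0],
  jaw=-0.4,
)

```text
t: 7.35
tool_pos: [0.5645, -0.3789, 0.1392]
eef_rot: [0.0, 0.087, 0.996, -0.0]
force: [-0.3, -0.4, 0.7]
gripper_width: 0.06
```

Request:
drive_tool(
  plan=[0, 0, 0, 0, 0, 0, 0, 0],
)

```text
t: 7.55
tool_pos: [0.5644, -0.3788, 0.1387]
eef_rot: [0.0, 0.089, 0.996, -0.0]
force: [0.4, 1.0, -0.2]
gripper_width: 0.0599
```

```bash
python3 -c "
from h import *
go(.565,-.3775,.007,80)
for n,b in (('top',(340,110,160,120)),('side',(330,170,160,120))):
    T=cam(n);x,y,w,h=b;globals()[n]=cv2.resize(T['frame'][y:y+h,x:x+w][...,::-1],None,fx=2.5,fy=2.5)
cv2.imwrite('pics/k3.png',np.hstack([top,side]))"
```

```text
t 7.55 pos [ 0.5644 -0.3788  0.1387] w 0.0599 q7 2.03 tilt [ 0. -0.] F [ 0.4  1.  -0.2]
TURN -0.003 then SHIFT cm [-0.03  0.14 13.17]
```

View pics/k3.png

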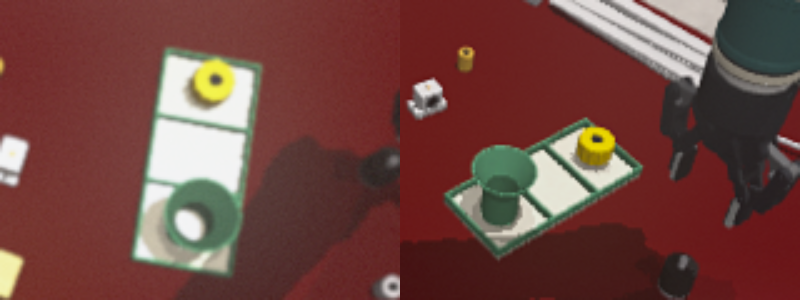

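The knob stands upright in the far green compartment, and the gripper is above the buffer. I'll lower and grip it.

Request:
drive_tool(
  plan=[0, 0.14, 3, 0, 0, 0, 3, 0, 0, 0, 3, 0, 0, 0, 2, 0, 0, 0, 1.4, 0],
)

```text
t: 8.15
tool_pos: [0.566, -0.3737, 0.0126]
eef_rot: [-0.001, 0.086, 0.996, 0.001]
force: [0.7, 0.3, 0.4]
gripper_width: 0.0599
```

Request:
drive_tool(
  plan=[0, 0, 0.8, 0, 0, 0, 0, 0, 0, 0, 0, 0],
)

```text
t: 8.45
tool_pos: [0.5663, -0.3762, 0.0071]
eef_rot: [0.001, 0.087, 0.996, -0.0]
force: [-0.1, 0.7, 0.8]
gripper_width: 0.0598
```

Request:
drive_tool(
  plan=[0, 0, 0, 0, 0, 0, 0, 0, 0, 0, 0, 0, 0, 0, 0, 0, 0, 0, 0, 0],
  jaw=1,
)

```text
t: 8.95
tool_pos: [0.5662, -0.3766, 0.0075]
eef_rot: [0.001, 0.087, 0.996, -0.0]
force: [-0.5, 0.2, 5.7]
gripper_width: 0.033
```

Request:
drive_tool(
  plan=[0, 0, -1, 0, 0, 0, -3, 0, 0, 0, -4, 0, 0, 0, -4, 0, 0, 0, -4, 0],
)

```text
t: 9.45
tool_pos: [0.565, -0.3758, 0.1679]
eef_rot: [-0.0, 0.087, 0.996, 0.0]
force: [1.1, -0.3, 0.3]
gripper_width: 0.0329
```

```bash
python3 -c "
from h import *
go(.5393,.2053,.16,101.2)"
```

```text
t 9.45 pos [ 0.565  -0.3758  0.1679] w 0.0329 q7 2.02 tilt [-0.  0.] F [ 1.1 -0.3  0.3]
TURN -0.37 then SHIFT cm [-8.77 57.5   0.81]
```

Request:
drive_tool(
  plan=[0, 0, 0, -0.123, 0, 0, 0, -0.123, 0, 0, 0, -0.124, -0.58, 3.83, 0, 0, -0.58, 3.83, 0, 0],
)

```text
t: 9.95
tool_pos: [0.5609, -0.2992, 0.1662]
eef_rot: [-0.0, -0.096, 0.995, -0.0]
force: [1.3, 0.8, -0.8]
gripper_width: 0.0328
```

Request:
drive_tool(
  plan=[-0.58, 3.83, 0, 0, -0.58, 3.83, 0, 0, -0.58, 3.83, 0, 0, -0.58, 3.83, 0, 0, -0.58, 3.83, 0, 0],
)

```text
t: 10.45
tool_pos: [0.5528, -0.1037, 0.1666]
eef_rot: [0.0, -0.097, 0.995, -0.0]
force: [-0.3, -0.4, -0.6]
gripper_width: 0.0329
```

Request:
drive_tool(
  plan=[-0.58, 3.83, 0, 0, -0.58, 3.83, 0, 0, -0.58, 3.83, 0, 0, -0.58, 3.83, 0, 0, -0.58, 3.83, 0, 0],
)

```text
t: 10.95
tool_pos: [0.5442, 0.0896, 0.1666]
eef_rot: [0.0, -0.097, 0.995, -0.0]
force: [0.3, 0.5, -0.1]
gripper_width: 0.0329
```

Request:
drive_tool(
  plan=[-0.58, 3.83, 0, 0, -0.58, 3.83, 0, 0, -0.58, 3.83, 0.5, 0, 0, 0, 0, 0, 0, 0, 0, 0],
)

```text
t: 11.45
tool_pos: [0.5388, 0.2051, 0.1611]
eef_rot: [-0.0, -0.099, 0.995, -0.0]
force: [-0.5, -1.2, -0.4]
gripper_width: 0.033
```

```bash
python3 -c "
from h import *
go(.5393,.2053,.0115,101.2)"
```

```text
t 11.45 pos [0.5388 0.2051 0.1611] w 0.033 q7 1.32 tilt [-0.001 -0.001] F [-0.5 -1.2 -0.4]
TURN 0.002 then SHIFT cm [-0.06  0.02 14.96]
```

Request:
drive_tool(
  plan=[0, 0, 3, 0, 0, 0, 3, 0, 0, 0, 3, 0, 0, 0, 3, 0, 0, 0, 1.4, 0],
)

```text
t: 11.95
tool_pos: [0.5384, 0.2015, 0.0249]
eef_rot: [-0.002, -0.096, 0.995, -0.001]
force: [-1.2, 0.1, -0.6]
gripper_width: 0.033
```

Request:
drive_tool(
  plan=[0, 0, 0.8, 0, 0, 0, 0.8, 0, 0, 0, 0, 0, 0, 0, 0, 0],
)

```text
t: 12.35
tool_pos: [0.5401, 0.2046, 0.012]
eef_rot: [0.001, -0.097, 0.995, 0.0]
force: [-0.2, -0.3, 0.0]
gripper_width: 0.0328
```

Request:
drive_tool(
  plan=[0, 0, 0, 0, 0, 0, 0, 0, 0, 0, 0, 0, 0, 0, 0, 0],
  jaw=-0.15,
)

```text
t: 12.75
tool_pos: [0.5395, 0.2045, 0.0114]
eef_rot: [0.0, -0.097, 0.995, 0.0]
force: [-0.3, 0.9, 0.3]
gripper_width: 0.0491
```

Request:
drive_tool(
  plan=[0, 0, -1, 0, 0, 0, -2, 0, 0, 0, -3, 0, 0, 0, -4, 0, 0, 0, -4, 0],
)

```text
t: 13.25
tool_pos: [0.5391, 0.2043, 0.153]
eef_rot: [-0.0, -0.097, 0.995, -0.0]
force: [0.4, 0.1, -0.4]
gripper_width: 0.0493
```

```bash
python3 -c "
from h import *
go(.5647,-.012,.14,73)"
```

```text
t 13.25 pos [0.5391 0.2043 0.153 ] w 0.0493 q7 1.31 tilt [-0. -0.] F [ 0.4  0.1 -0.4]
TURN 0.492 then SHIFT cm [ -8.78 -19.93   1.3 ]
```

Request:
drive_tool(
  plan=[0, 0, 0, 0.123, 0, 0, 0, 0.123, 0, 0, 0, 0.123, 0, 0, 0, 0.123, -1.76, -3.99, 0, 0],
)

```text
t: 13.75
tool_pos: [0.5435, 0.168, 0.152]
eef_rot: [0.0, 0.144, 0.99, 0.002]
force: [0.4, 0.7, 0.3]
gripper_width: 0.0491
```

Request:
drive_tool(
  plan=[-1.76, -3.99, 0, 0, -1.76, -3.99, 0, 0, -1.76, -3.99, 0, 0, -1.74, -3.97, 1, 0, 0, 0, 0.3, 0],
)

```text
t: 14.25
tool_pos: [0.565, -0.0199, 0.1385]
eef_rot: [0.0, 0.153, 0.988, -0.002]
force: [-0.1, -0.1, -0.0]
gripper_width: 0.0488
```

Request:
drive_tool(
  plan=[0, 0, 0, 0, 0, 0, 0, 0],
)

```text
t: 14.45
tool_pos: [0.565, -0.0105, 0.1386]
eef_rot: [0.0, 0.147, 0.989, 0.0]
force: [-0.5, 0.5, -0.1]
gripper_width: 0.0492
```

```bash
python3 -c "
from h import *
go(.5647,-.012,.007,73)
for n,b in (('top',(220,110,160,120)),('side',(240,130,160,120))):
    T=cam(n);x,y,w,h=b;globals()[n]=cv2.resize(T['frame'][y:y+h,x:x+w][...,::-1],None,fx=2.5,fy=2.5)
cv2.imwrite('pics/k4.png',np.hstack([top,side]))"
```

```text
t 14.45 pos [ 0.565  -0.0105  0.1386] w 0.0492 q7 1.29 tilt [0.    0.001] F [-0.5  0.5 -0.1]
TURN 0.001 then SHIFT cm [-1.000e-02 -1.700e-01  1.316e+01]
```

View pics/k4.png

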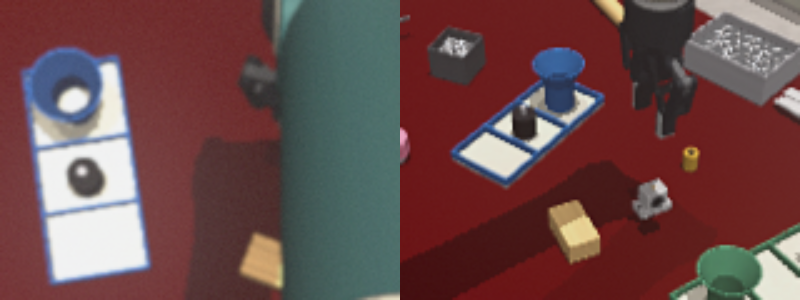

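The buffer stands upright in the middle blue compartment, with the gripper above the bearing block. I'll lower and grip the block.

Request:
drive_tool(
  plan=[0, -0.17, 3, 0, 0, 0, 3, 0, 0, 0, 3, 0, 0, 0, 2, 0, 0, 0, 1.4, 0],
)

```text
t: 15.05
tool_pos: [0.564, -0.012, 0.0128]
eef_rot: [-0.001, 0.147, 0.989, 0.0]
force: [-0.1, 0.6, 0.3]
gripper_width: 0.0491
```

Request:
drive_tool(
  plan=[0, 0, 0.7, 0, 0, 0, 0, 0, 0, 0, 0, 0],
)

```text
t: 15.35
tool_pos: [0.5653, -0.0132, 0.008]
eef_rot: [0.001, 0.148, 0.989, 0.0]
force: [-0.7, 0.0, 0.1]
gripper_width: 0.0493
```

Request:
drive_tool(
  plan=[0, 0, 0, 0, 0, 0, 0, 0, 0, 0, 0, 0, 0, 0, 0, 0, 0, 0, 0, 0],
  jaw=1,
)

```text
t: 15.85
tool_pos: [0.5654, -0.0135, 0.0083]
eef_rot: [0.001, 0.148, 0.989, 0.0]
force: [-0.5, 0.1, 6.0]
gripper_width: 0.0235
```

Request:
drive_tool(
  plan=[0, 0, -1, 0, 0, 0, -3, 0, 0, 0, -4, 0, 0, 0, -4, 0, 0, 0, -4, 0],
)

```text
t: 16.35
tool_pos: [0.564, -0.0136, 0.169]
eef_rot: [-0.0, 0.148, 0.989, -0.0]
force: [0.9, -0.0, -1.6]
gripper_width: 0.0234
```

```bash
python3 -c "
from h import *
go(.4794,.1935,.16,101.2)"
```

```text
t 16.35 pos [ 0.564  -0.0136  0.169 ] w 0.0234 q7 1.29 tilt [-0. -0.] F [ 0.9 -0.  -1.6]
TURN -0.492 then SHIFT cm [ 4.27 21.96  0.91]
```

Request:
drive_tool(
  plan=[0, 0, 0, -0.123, 0, 0, 0, -0.123, 0, 0, 0, -0.123, 0, 0, 0, -0.123, 0.71, 3.66, 0, 0],
)

```text
t: 16.85
tool_pos: [0.5517, 0.0158, 0.1677]
eef_rot: [0.001, -0.095, 0.996, -0.002]
force: [1.1, 0.7, -1.4]
gripper_width: 0.0233
```

Request:
drive_tool(
  plan=[0.71, 3.66, 0, 0, 0.71, 3.66, 0, 0, 0.71, 3.66, 0, 0, 0.71, 3.66, 0, 0, 0.71, 3.66, 0, 0],
)

```text
t: 17.35
tool_pos: [0.4793, 0.1947, 0.1676]
eef_rot: [0.0, -0.097, 0.995, -0.0]
force: [0.3, 0.4, -1.4]
gripper_width: 0.0236
```

Request:
drive_tool(
  plan=[0, 0, 0.7, 0, 0, 0, 0, 0],
)

```text
t: 17.55
tool_pos: [0.4791, 0.1939, 0.1597]
eef_rot: [-0.001, -0.099, 0.995, -0.0]
force: [-0.7, -1.0, -1.4]
gripper_width: 0.0235
```

```bash
python3 -c "
from h import *
go(.4794,.1935,.0125,101.2)"
```

```text
t 17.55 pos [0.4791 0.1939 0.1597] w 0.0235 q7 1.28 tilt [-0.001 -0.001] F [-0.7 -1.  -1.4]
TURN 0.002 then SHIFT cm [-0.04 -0.04 14.72]
```

Request:
drive_tool(
  plan=[0, 0, 3, 0, 0, 0, 3, 0, 0, 0, 3, 0, 0, 0, 3, 0, 0, 0, 1.4, 0],
)

```text
t: 18.05
tool_pos: [0.4795, 0.1912, 0.024]
eef_rot: [-0.002, -0.096, 0.995, -0.001]
force: [0.1, -0.4, -1.3]
gripper_width: 0.0234
```

Request:
drive_tool(
  plan=[0, 0, 0.7, 0, 0, 0, 0.7, 0, 0, 0, 0, 0, 0, 0, 0, 0],
)

```text
t: 18.45
tool_pos: [0.4809, 0.1938, 0.013]
eef_rot: [0.001, -0.097, 0.995, 0.0]
force: [0.0, -1.0, -1.6]
gripper_width: 0.0235
```

Request:
drive_tool(
  plan=[0, 0, 0, 0, 0, 0, 0, 0, 0, 0, 0, 0, 0, 0, 0, 0],
  jaw=0,
)

```text
t: 18.85
tool_pos: [0.4804, 0.1938, 0.0125]
eef_rot: [0.0, -0.097, 0.995, 0.0]
force: [0.1, -0.1, -0.1]
gripper_width: 0.0429
```

Request:
drive_tool(
  plan=[0, 0, -1, 0, 0, 0, -2, 0, 0, 0, -3, 0, 0, 0, -4, 0, 0, 0, -4, 0],
)

```text
t: 19.35
tool_pos: [0.4798, 0.1935, 0.154]
eef_rot: [-0.0, -0.097, 0.995, -0.0]
force: [0.9, 0.2, 0.1]
gripper_width: 0.0426
```

```bash
python3 -c "
from h import *
go(.6575,.007,.14,101.2)"
```

```text
t 19.35 pos [0.4798 0.1935 0.154 ] w 0.0426 q7 1.28 tilt [-0. -0.] F [0.9 0.2 0.1]
TURN -0.0 then SHIFT cm [-13.81 -21.75   1.39]
```

Request:
drive_tool(
  plan=[-1.97, -3.11, 0, 0, -1.97, -3.11, 0, 0, -1.97, -3.11, 0, 0, -1.97, -3.11, 0, 0, -1.97, -3.11, 0, 0],
)

```text
t: 19.85
tool_pos: [0.6078, 0.0591, 0.1531]
eef_rot: [0.0, -0.097, 0.995, 0.0]
force: [0.9, 0.9, -0.9]
gripper_width: 0.0429
```

Request:
drive_tool(
  plan=[-1.97, -3.11, 0, 0, -1.97, -3.11, 0.7, 0, 0, 0, 0.7, 0, 0, 0, 0, 0, 0, 0, 0, 0],
)

```text
t: 20.35
tool_pos: [0.6569, 0.0082, 0.1383]
eef_rot: [-0.0, -0.098, 0.995, 0.001]
force: [0.3, 0.3, 0.3]
gripper_width: 0.0429
```

```bash
python3 -c "
from h import *
go(.6575,.007,.004,101.2)
for n,b in (('top',(220,100,160,120)),('side',(260,130,160,120))):
    T=cam(n);x,y,w,h=b;globals()[n]=cv2.resize(T['frame'][y:y+h,x:x+w][...,::-1],None,fx=2.5,fy=2.5)
cv2.imwrite('pics/k5.png',np.hstack([top,side]))"
```

```text
t 20.35 pos [0.6569 0.0082 0.1383] w 0.0429 q7 1.7 tilt [-0.001  0.001] F [0.3 0.3 0.3]
TURN 0.001 then SHIFT cm [-0.04 -0.15 13.43]
```

View pics/k5.png

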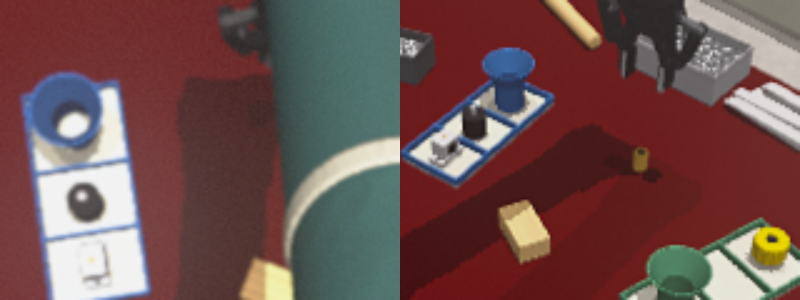

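The bearing block stands upright in the near blue compartment. Next is the brass bush.

Request:
drive_tool(
  plan=[0, -0.15, 3, 0, 0, 0, 3, 0, 0, 0, 3, 0, 0, 0, 2, 0, 0, 0, 1.4, 0],
)

```text
t: 20.95
tool_pos: [0.6571, 0.0066, 0.0131]
eef_rot: [-0.001, -0.098, 0.995, 0.0]
force: [-0.1, 0.2, -0.1]
gripper_width: 0.0426
```

Request:
drive_tool(
  plan=[0, 0, 1, 0, 0, 0, 0, 0, 0, 0, 0, 0],
)

```text
t: 21.25
tool_pos: [0.6587, 0.0056, 0.005]
eef_rot: [0.001, -0.098, 0.995, 0.0]
force: [0.4, 0.5, 0.4]
gripper_width: 0.043
```

Request:
drive_tool(
  plan=[0, 0, 0, 0, 0, 0, 0, 0, 0, 0, 0, 0, 0, 0, 0, 0, 0, 0, 0, 0],
  jaw=1,
)

```text
t: 21.75
tool_pos: [0.6589, 0.0054, 0.0055]
eef_rot: [0.001, -0.097, 0.995, -0.0]
force: [-0.3, 0.2, 6.6]
gripper_width: 0.0187
```

Request:
drive_tool(
  plan=[0, 0, -1, 0, 0, 0, -3, 0, 0, 0, -4, 0, 0, 0, -4, 0, 0, 0, -4, 0],
)

```text
t: 22.25
tool_pos: [0.6575, 0.0053, 0.166]
eef_rot: [-0.0, -0.097, 0.995, -0.0]
force: [0.1, -0.7, -1.7]
gripper_width: 0.0185
```

```bash
python3 -c "
from h import *
go(.616,.221,.16,101.2)"
```

```text
t 22.25 pos [0.6575 0.0053 0.166 ] w 0.0185 q7 1.7 tilt [-0. -0.] F [ 0.1 -0.7 -1.7]
TURN -0.0 then SHIFT cm [-0.12 21.97  0.6 ]
```

Request:
drive_tool(
  plan=[0, 3.66, 0, 0, 0, 3.66, 0, 0, 0, 3.66, 0, 0, 0, 3.66, 0, 0, 0, 3.66, 0, 0],
)

```text
t: 22.75
tool_pos: [0.6218, 0.1861, 0.1646]
eef_rot: [0.0, -0.097, 0.995, -0.0]
force: [0.7, 1.0, -0.8]
gripper_width: 0.0188
```

Request:
drive_tool(
  plan=[-0.12, 3.66, 0.6, 0, 0, 0, 2, 0, 0, 0, 2, 0, 0, 0, 0, 0, 0, 0, 0, 0],
)

```text
t: 23.25
tool_pos: [0.6165, 0.2207, 0.1184]
eef_rot: [-0.0, -0.097, 0.995, -0.0]
force: [0.2, -1.1, -0.3]
gripper_width: 0.0183
```

```bash
python3 -c "
from h import *
go(.616,.221,.082,101.2)
for n,b in (('top',(220,100,160,120)),('side',(260,110,160,120))):
    T=cam(n);x,y,w,h=b;globals()[n]=cv2.resize(T['frame'][y:y+h,x:x+w][...,::-1],None,fx=2.5,fy=2.5)
cv2.imwrite('pics/k6.png',np.hstack([top,side]))"
```

```text
t 23.25 pos [0.6165 0.2207 0.1184] w 0.0183 q7 1.34 tilt [-0. -0.] F [ 0.2 -1.1 -0.3]
TURN -0.001 then SHIFT cm [0.04 0.04 3.64]
```

View pics/k6.png

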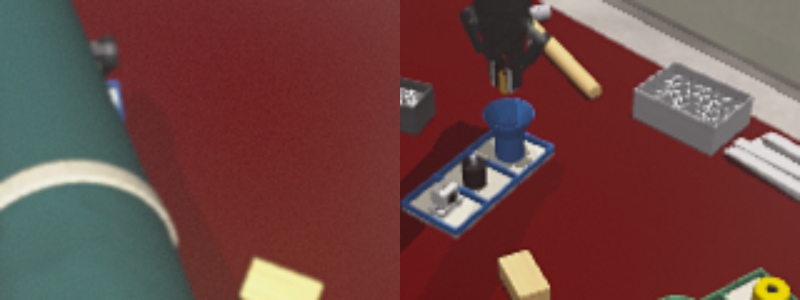

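The brass bush is held above the blue funnel and in line with it. I'll lower and release it.

Request:
drive_tool(
  plan=[0, 0, 1.5, 0, 0, 0, 1.2, 0, 0, 0, 0.8, 0, 0, 0, 0, 0, 0, 0, 0, 0],
)

```text
t: 23.85
tool_pos: [0.6165, 0.221, 0.0827]
eef_rot: [-0.0, -0.097, 0.995, -0.0]
force: [-0.3, 0.2, -0.1]
gripper_width: 0.0187
```

Request:
drive_tool(
  plan=[0, 0, 0, 0, 0, 0, 0, 0, 0, 0, 0, 0, 0, 0, 0, 0, 0, 0, 0, 0],
  jaw=0,
)

```text
t: 24.35
tool_pos: [0.6167, 0.2211, 0.0834]
eef_rot: [0.0, -0.097, 0.995, 0.0]
force: [0.0, 0.0, -0.3]
gripper_width: 0.0426
```

Request:
drive_tool(
  plan=[0, 0, -2, 0, 0, 0, -3, 0, 0, 0, -2, 0, 0, 0, 0, 0, 0, 0, 0, 0],
)

```text
t: 24.85
tool_pos: [0.6165, 0.221, 0.1533]
eef_rot: [0.0, -0.097, 0.995, 0.0]
force: [-0.2, -1.2, -1.5]
gripper_width: 0.0427
```

```bash
python3 -c "
from h import *
go(.4475,-.3785,.14,101.2)"
```

```text
t 24.85 pos [0.6165 0.221  0.1533] w 0.0427 q7 1.35 tilt [0. 0.] F [-0.2 -1.2 -1.5]
TURN -0.0 then SHIFT cm [ 28.23 -55.52   1.31]
```

Request:
drive_tool(
  plan=[1.76, -3.47, 0, 0, 1.76, -3.47, 0, 0, 1.76, -3.47, 0, 0, 1.76, -3.47, 0, 0, 1.76, -3.47, 0, 0],
)

```text
t: 25.35
tool_pos: [0.5623, 0.0322, 0.1516]
eef_rot: [-0.001, -0.097, 0.995, -0.0]
force: [0.7, -0.6, -0.1]
gripper_width: 0.0425
```

Request:
drive_tool(
  plan=[1.76, -3.47, 0, 0, 1.76, -3.47, 0, 0, 1.76, -3.47, 0, 0, 1.76, -3.47, 0, 0, 1.76, -3.47, 0, 0],
)

```text
t: 25.85
tool_pos: [0.5096, -0.1547, 0.1518]
eef_rot: [-0.001, -0.097, 0.995, 0.0]
force: [0.3, -1.0, 0.8]
gripper_width: 0.0427
```

Request:
drive_tool(
  plan=[1.76, -3.47, 0, 0, 1.76, -3.47, 0, 0, 1.76, -3.47, 0, 0, 1.76, -3.47, 0, 0, 1.76, -3.47, 0, 0],
)

```text
t: 26.35
tool_pos: [0.4571, -0.3417, 0.1517]
eef_rot: [-0.001, -0.097, 0.995, 0.001]
force: [1.1, 0.0, 0.5]
gripper_width: 0.0425
```

Request:
drive_tool(
  plan=[1.76, -3.47, 0.5, 0, 0, 0, 0.8, 0, 0, 0, 0, 0, 0, 0, 0, 0],
)

```text
t: 26.75
tool_pos: [0.448, -0.3765, 0.139]
eef_rot: [-0.001, -0.098, 0.995, 0.001]
force: [0.5, -0.3, -0.4]
gripper_width: 0.043
```

```bash
python3 -c "
from h import *
go(.4475,-.3785,.004,101.2)
for n,b in (('top',(200,110,160,120)),('side',(340,230,160,120))):
    T=cam(n);x,y,w,h=b;globals()[n]=cv2.resize(T['frame'][y:y+h,x:x+w][...,::-1],None,fx=2.5,fy=2.5)
cv2.imwrite('pics/k7.png',np.hstack([top,side]))"
```

```text
t 26.75 pos [ 0.448  -0.3765  0.139 ] w 0.043 q7 2.46 tilt [-0.002  0.002] F [ 0.5 -0.3 -0.4]
TURN 0.001 then SHIFT cm [ 0.07 -0.22 13.5 ]
```

View pics/k7.png

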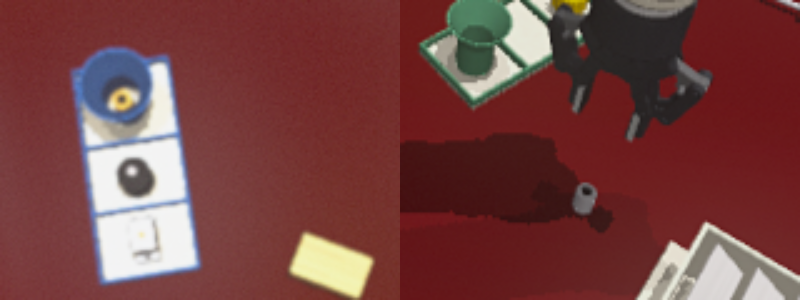

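The brass bush sits upright at the bottom of the blue tube, and the gripper is above the steel bush.

Request:
drive_tool(
  plan=[0.07, -0.22, 3, 0, 0, 0, 3, 0, 0, 0, 3, 0, 0, 0, 2, 0, 0, 0, 1.4, 0],
)

```text
t: 27.35
tool_pos: [0.448, -0.379, 0.0149]
eef_rot: [-0.0, -0.098, 0.995, 0.001]
force: [0.1, 0.6, 0.6]
gripper_width: 0.0426
```

Request:
drive_tool(
  plan=[0, 0, 1.05, 0, 0, 0, 0, 0, 0, 0, 0, 0],
)

```text
t: 27.65
tool_pos: [0.4483, -0.3807, 0.0063]
eef_rot: [0.0, -0.098, 0.995, -0.0]
force: [0.1, 0.2, -0.3]
gripper_width: 0.0427
```

Request:
drive_tool(
  plan=[0, 0, 0, 0, 0, 0, 0, 0, 0, 0, 0, 0, 0, 0, 0, 0, 0, 0, 0, 0],
  jaw=1,
)

```text
t: 28.15
tool_pos: [0.4484, -0.381, 0.0068]
eef_rot: [0.001, -0.097, 0.995, -0.001]
force: [-0.8, -0.2, 7.2]
gripper_width: 0.0185
```

Request:
drive_tool(
  plan=[0, 0, -1, 0, 0, 0, -3, 0, 0, 0, -4, 0, 0, 0, -4, 0, 0, 0, -4, 0],
)

```text
t: 28.65
tool_pos: [0.4473, -0.3803, 0.1676]
eef_rot: [-0.0, -0.097, 0.995, 0.0]
force: [-0.1, -0.2, -0.1]
gripper_width: 0.0184
```

```bash
python3 -c "
from h import *
go(.5035,-.187,.16,101.2)"
```

```text
t 28.65 pos [ 0.4473 -0.3803  0.1676] w 0.0184 q7 2.46 tilt [-0.  0.] F [-0.1 -0.2 -0.1]
TURN -0.0 then SHIFT cm [-9.27 17.87  0.76]
```

Request:
drive_tool(
  plan=[-1.86, 3.57, 0, 0, -1.86, 3.57, 0, 0, -1.86, 3.57, 0, 0, -1.86, 3.57, 0, 0, -1.86, 3.57, 0, 0],
)

```text
t: 29.15
tool_pos: [0.5044, -0.1859, 0.1663]
eef_rot: [0.0, -0.097, 0.995, -0.0]
force: [0.5, -0.3, -0.2]
gripper_width: 0.0182
```

Request:
drive_tool(
  plan=[0, 0, 1, 0, 0, 0, 2, 0, 0, 0, 2, 0, 0, 0, 0, 0, 0, 0, 0, 0],
)

```text
t: 29.65
tool_pos: [0.5041, -0.1879, 0.1159]
eef_rot: [-0.0, -0.097, 0.995, -0.0]
force: [0.6, -0.9, -0.0]
gripper_width: 0.0185
```

```bash
python3 -c "
from h import *
go(.5035,-.187,.083,101.2)
for n,b in (('top',(350,110,160,120)),('side',(310,150,160,120))):
    T=cam(n);x,y,w,h=b;globals()[n]=cv2.resize(T['frame'][y:y+h,x:x+w][...,::-1],None,fx=2.5,fy=2.5)
cv2.imwrite('pics/k8.png',np.hstack([top,side]))"
```

```text
t 29.65 pos [ 0.5041 -0.1879  0.1159] w 0.0185 q7 2.08 tilt [-0. -0.] F [ 0.6 -0.9 -0. ]
TURN -0.001 then SHIFT cm [0.04 0.1  3.29]
```

View pics/k8.png

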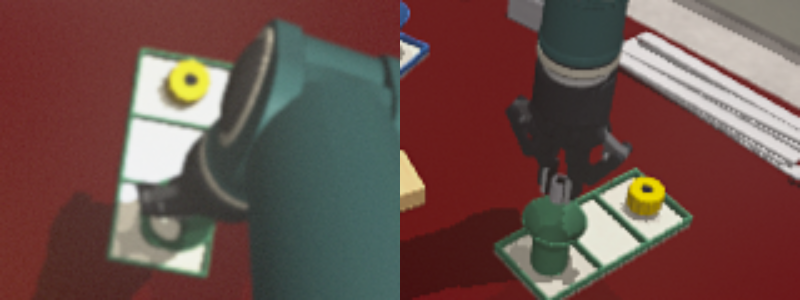

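The steel bush is held above the green funnel. I'll lower it, release, then move clear.

Request:
drive_tool(
  plan=[0, 0.1, 1.3, 0, 0, 0, 1, 0, 0, 0, 0.9, 0, 0, 0, 0, 0, 0, 0, 0, 0],
)

```text
t: 30.25
tool_pos: [0.5039, -0.1864, 0.0832]
eef_rot: [-0.0, -0.097, 0.995, 0.0]
force: [0.1, -1.0, -0.0]
gripper_width: 0.0185
```

Request:
drive_tool(
  plan=[0, 0, 0, 0, 0, 0, 0, 0, 0, 0, 0, 0, 0, 0, 0, 0, 0, 0, 0, 0],
  jaw=0,
)

```text
t: 30.75
tool_pos: [0.5043, -0.1864, 0.0838]
eef_rot: [0.0, -0.097, 0.995, -0.0]
force: [0.3, 0.7, 0.9]
gripper_width: 0.0427
```

Request:
drive_tool(
  plan=[0, 0, -3, 0, 0, 0, -4, 0, 0, 0, -4, 0, 0, -4, 0, 0, 0, -4, 0, 0],
)

```text
t: 31.25
tool_pos: [0.5212, -0.265, 0.196]
eef_rot: [0.002, -0.099, 0.995, -0.001]
force: [0.9, -0.3, -0.4]
gripper_width: 0.0427
```

Request:
drive_tool(
  plan=[0, -4, 0, 0, 0, -4, 0, 0, 0, -4, 0, 0, 0, 0, 0, 0, 0, 0, 0, 0],
)

```text
t: 31.75
tool_pos: [0.5423, -0.3833, 0.193]
eef_rot: [-0.0, -0.096, 0.995, 0.0]
force: [0.0, 1.1, -1.3]
gripper_width: 0.0427
```

```bash
python3 -c "
from h import *
go(.5,-.4,.19)
T=cam('top');S=cam('side')
a=cv2.resize(T['frame'][110:240,150:450][...,::-1],None,fx=2.6,fy=2.6)
b=cv2.resize(S['frame'][130:280,220:440][...,::-1],None,fx=1.7,fy=1.7)
im=np.zeros((600,790,3),np.uint8);im[:a.shape[0],:a.shape[1]]=a;im[340:340+b.shape[0],:b.shape[1]]=b
cv2.imwrite('pics/end.png',im)"
```

```text
t 31.75 pos [ 0.5423 -0.3833  0.193 ] w 0.0427 q7 2.38 tilt [-0.001  0.001] F [ 0.   1.1 -1.3]
TURN 0 then SHIFT cm [ 4.47 -0.83  0.3 ]
```

View pics/end.png

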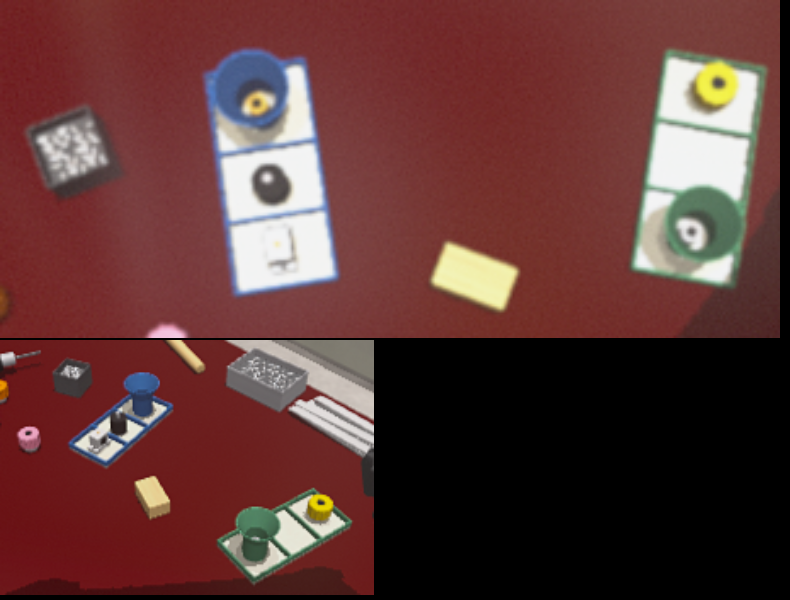

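The last picture shows both bushes down in their tubes, and the block, buffer and knob upright in their compartments. The tin and the wooden block look unmoved, and the arm is clear, so I'm handing in.

```bash
python3 -c "
from workcell import bot
print(bot.close_job())"
```

```text
the job is handed in; nothing more can be done
None
```

Both kits are made up, and I handed the job in at about 32 s of the 122 s allowed; no verdict is reported.

- **Blue tray:** the bearing block is in the near compartment and the buffer in the middle one. The brass bush was dropped through the blue funnel.
- **Green tray:** the yellow knob is in the far compartment, and the steel bush was dropped through the green funnel.
- **Last check:** the final top and side views showed the block, buffer and knob upright. The top view showed both bushes down in their tubes. The tin and the wooden block looked unmoved by eye, but I did not measure them again. The gripper was holding nothing and clear of everything.
- **Forces:** the highest wrist force I read after any move was about 7 N, while the fingers were closing.
- **Disagreements:** the two cameras differed by up to about 3 mm on the starting positions, which the grasps absorbed. The knob was released about 3 mm above the tray floor and still stood upright.

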